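# Dispense one model base by pushing the slider to its click stop

## Robot

A 7-joint arm with a two-finger parallel gripper is mounted at the origin on the work surface. World frame = base frame: x ahead of the robot, y to its left, z up, the work surface at z = 0. Lengths are in m, angles in degrees, forces in N, time in s.
With the tool pointing down it reaches from about 0.425 to 0.825 m from the base axis. Payload 3.6 kg.
Tool frame: the origin (TCP) lies on the centre line of the jaws, within the pads' length; the fingertips stand 25 mm ahead of it and the grasp point (between the pads) lies 6 mm ahead of it; z points along the fingers, y is the direction in which the jaws open and shut (so a half turn about z gives the same grasp; the last joint's range is limited). The gripper opens to 85 mm and grips with 20 to 120 N. Pads are 22 mm wide; open, the fingers measure 114 mm over their backs; the gripper's body (76 mm by 85 mm) begins 54 mm behind the grasp point. The pads swing forward as they close: fully open they stand 13 mm farther back than shut.
Start: joints at [-71.82, 35.231, -0.722, 81.555, 0.464, 63.22, -2.315], TCP at [0.219, 0.612, 0.256] pointing down, gripper open.
Joint ranges: [-178.69, 178.69], [-17.37, 117.87], [-77.05, 75.6], [15.02, 138.74], [-78.02, 258.01], [0.78, 113.62], [-162.83, 162.83]. Speed limits (degrees/s): [159.86, 159.86, 180, 180, 180, 180, 180].

## Interface

Orientations are given as a 3x3 rotation matrix whose columns are the frame's x, y, z axes.
In Python, from station import manip, get_image gives the robot as it stands. The module is installed in compiled form; this text tells all that it offers.
- The arm moves only by the tool move_arm, never from a script. Its arguments are lists of equal length, an entry for each row: "dp": the shift along the tool's x, y, z in cm, a list of three; "rotation": the turn, a rotation vector about the tool's x, y, z in degrees, a list of three. A call has 1 to 5 rows; each row is the pose to reach, as a shift and turn from the pose commanded when the call began, along the tool's axes at that moment; what a row does not reach only later rows make up. A row lasts 1/12 s, in which the tool goes at most 41.7 mm and 7.16 degrees, less where a joint would pass 70% of its speed; a pose out of reach is approached as far as the arm can. A call with a gripper value outside its range is refused whole. "fingers" is the closure, from 0 (fully open) to 1 (shut), set as the call begins (left out, the last holds). The fingers move at their own pace and stop on an object; "force" is the grip in N (left out, the last holds). Time passes only in rows, so rows that repeat a pose let the fingers close. It gives the time, the measured TCP pose, the force and the opening at its end, in the units of the state.
- manip.get_obs(): the state, without advancing time (a new reading comes with each control period).
- get_image(name): name is "side" or "top"; returns a dict with "img" (384x512x3 uint8, blue, green, red), "z_map" (384x512 float32, m along the optical axis (not along the pixel's ray), 0 where there is no reading), "camera_matrix" (3x3 intrinsics, pixels), "origin" and "orientation" of the camera in the world. Camera axes: x right, y down, z forward; pixel columns grow to the right and rows downward; lengths in m; the calibration is good to about 2 mm. A picture is of the moment at which its call begins.
- manip.job_done(): hands the job in, once; it reports no verdict.
The state is a dict: "time": time; "joints": joint angles; "qd": joint speeds; "joint_efforts": joint torques, N m; "tool_pos": TCP position; "tcp_rot": TCP orientation; "contact_force": force on the tool from outside, world axes, zero at the start; "torque": the same for the moment, N m; "width": finger opening in m.
Only numpy, scipy, OpenCV 4.12 (cv2) and the standard library are available. Lean on these libraries where they do the work, as an engineer would, in place of code of your own. Each camera call takes 0.05 s, during which the arm holds its last target. There are 200 camera calls.

## Task

Dispense one acrylic base: with the fingertips, gently push the black thumb tab of the dispenser's slider towards the magazine until the slider clicks into its stop notch, and do not push it on past the notch. That brings the bottom base of the stack out flat onto the open apron; then let go and move clear, leaving the slider resting in the notch. Only push the slider: pinch and lift nothing, do not touch the bases, and leave the other things on the shelf as they are.

Things in the scene. Friction and masses are not known exactly. Their poses are not given: they have to be found in the camera images.
- dispenser: Grey push dispenser fixed to the shelf; base plate 316 x 76 mm, 12 mm thick. +x is the push direction, z up, y = 0 the channel's centre line; origin on the shelf under the centre of the magazine; the plate spans x = -224 to 92 mm. The slider runs behind the magazine between two guide strips 53 mm apart, tops 20 mm above the shelf; a 14 mm wide detent rail lies beside it at y = -45 mm.
- pusher (a joint): Slider travel along the dispenser's +x, m: 0 fully back (starts at 0 to 0.020), stop notch 0.085, hard end 0.115. Sliding takes about 1.5 N. A sprung ball climbs a low bump from about 0.073 (about 8 N); past its crest at 0.079 the force dips and the slider draws itself into the notch. Beyond lies a higher bump (12 N or more), crest at 0.094. Let go at 0.081 to 0.092 it settles at 0.085.
- tab_face (a point): Centre of the rear face of the black thumb tab standing on the slider: the face to push, towards the dispenser's +x. Tab 12 mm thick along the push, 46 mm wide, 32 to 63 mm above the shelf; this point is 45 mm up. Free space behind it, except a low carriage reaching 6 mm back, its top 32 mm up. In the dispenser's frame x = -0.190 + joint value.
- notch (a point): Middle of the stop notch, between a low and a high metal bump on the detent rail's top, 18 mm above the shelf; x = -93, y = -45 mm in the dispenser's frame. The slider's spring housing (upright steel cylinder 16 mm across, 12 mm ahead of the tab's rear face) is over it when the slider is home.
- apron (a point): Point on the open apron where the base is delivered, 60 mm along +x from the dispenser's origin, 12 mm above the shelf. The apron runs from the magazine (square open-topped box 62 x 63 mm, top 48 mm above the shelf, centred on the origin) at x = 31 mm to the plate's end at x = 92 mm.
- base1: Bottom round acrylic base of the stack, 50 mm across, 6 mm thick, black; origin at the centre of its underside. Starts inside the magazine; the slider's blade reaches it after the first part of the travel (near joint 0.025) and brings its centre about 60 mm along the dispenser's +x.
- base2: Second base of the stack, the same; stays in the magazine.
- base3: Top base of the stack, the same; stays in the magazine.
- car: Red plastic toy armoured car, 100 x 64 x 52 mm, origin under its centre. Bystander.
- queen: Walnut chess queen, 34 mm across the foot, 82 mm tall, origin under its centre. Bystander.
- fence: Grey resin model stone fence, 120 x 30 x 29 mm, origin under its centre. Bystander.
- saucer: White ceramic saucer, 124 mm across, 16 mm high, origin under its centre. Bystander.
- paintpot: Small glass paint pot, 34 mm across, 45 mm tall, origin under its centre. Bystander.
- brush: Paint brush 170 mm long, lying flat. Bystander.
- tape: Roll of brown tape lying flat, 60 mm across, 18 mm high, origin under its centre. Bystander.
Mind the look-alikes: they are no part of the job. Leave any green look-alike of the base3 alone.

How it is judged:
By the outcome, as a careful person would: the job done as asked, in the order asked, and still so for the second after the job is handed in, with the robot touching nothing.
It also fails if it takes over 38 s, if anything falls off the work surface, if the arm or the gripper's body presses on something with over 40 N, if the wrist force passes 120 N, or if a joint passes its speed limit or range.

## Working session

There is one attempt and no reset: what is moved stays moved. The work goes in short steps, Python scripts to look and compute and a tool call to move; the robot and the scene stay as the last step left them, time stands still between calls to the robot, and variables do not carry over. Pictures are saved under pics/ and viewed, about 8 in all and at most 12, crops included, and the job is handed in when it is done.

Besides the shell and the picture viewer there is one more tool, called after "Emit:" as name(argument=value, ...), one argument or row to a line, values as JSON. move_arm: Moves the arm, as the interface text tells. Its arguments: {"type":"object","properties":{"dp":{"type":"array"},"rotation":{"type":"array"},"fingers":{"type":"number"},"force":{"type":"number"}},"required":["dp","rotation"]}

```bash
mkdir -p pics
cat > h.py <<'E'
import numpy as np, cv2
from station import manip, get_image
def pts(d):
    K=d["camera_matrix"];z=d["z_map"];v,u=np.mgrid[:z.shape[0],:z.shape[1]]
    c=np.stack([(u-K[0,2])/K[0,0]*z,(v-K[1,2])/K[1,1]*z,z],-1)
    P=c@np.array(d["orientation"]).T+np.array(d["origin"]); P[z==0]=np.nan
    return P
E
python3 - <<'E'
from h import *
o=manip.get_obs();print(o["time"],o["tool_pos"],o["tcp_rot"],o["width"],o["contact_force"])
a=get_image("top");b=get_image("side")
for n,d in(("top",a),("side",b)):
    cv2.imwrite(f"pics/{n}0.png",d["img"]);np.save(n,pts(d));print(d["origin"],d["orientation"],d["camera_matrix"])
E
```

```text
0.0 [0.21883548 0.61129116 0.25511221] [[-9.41515987e-01  3.36967261e-01 -8.43160424e-04]
 [ 3.36968313e-01  9.41512695e-01 -2.49017458e-03]
 [-4.52610651e-05 -2.62865752e-03 -9.99996544e-01]] 0.08552488773911449 [-0.20868338 -0.21194759 -0.01396799]
[0.40156647 0.12839295 0.91321545] [[-0.01443922 -0.98231453  0.18668068]
 [-0.99976873  0.01715936  0.01296337]
 [-0.01593742 -0.18645033 -0.98233511]] [[462.34914772   0.         256.93025657]
 [  0.         462.34914772 190.57576635]
 [  0.           0.           1.        ]]
[ 0.38685396 -0.43691207  0.71148542] [[ 0.95575877 -0.21024623  0.20572239]
 [-0.29412848 -0.6918541   0.65941363]
 [ 0.00369065 -0.69074917 -0.72308503]] [[449.68531074   0.         257.00581604]
 [  0.         449.68531074 188.52720095]
 [  0.           0.           1.        ]]
```

View pics/top0.png

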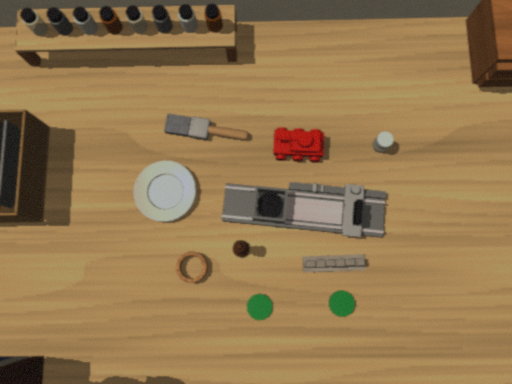

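View pics/side0.png

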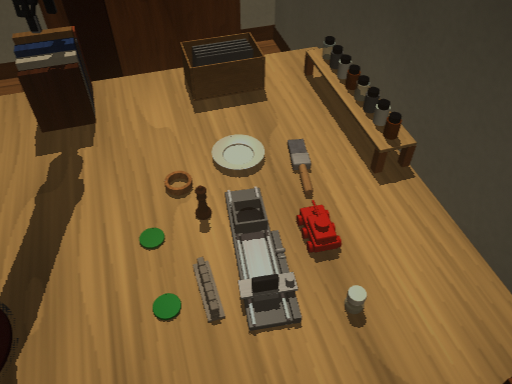

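The dispenser lies at top-image (222–386, 183–236). The magazine with its black bases is at (270,205), and the black thumb tab on the slider is at about (358,212). In the side view the tab is at (265,283). Things that could be mistaken for what I want:
- Green discs at top (260,306) and (342,303), which are look-alikes to leave alone.
- The grey housing cylinder at (355,190), which is not the tab.

The push goes left in the top image, roughly world +y.

Run:
```python
from h import *
P=np.load("top.npy");S=np.load("side.npy")
# plate/dispenser: top roi above 8mm
m=np.zeros(P.shape[:2],bool);m[178:242,215:395]=1
m&=(P[...,2]>.007)
Q=P[m];r=cv2.minAreaRect(Q[:,:2].astype(np.float32)*1000);print(r,cv2.boxPoints(r))
print("z shelf",np.nanmedian(P[330:350,200:400,2]))
def rect(P,lo,hi,roi):
    m=np.zeros(P.shape[:2],bool);m[roi[0]:roi[1],roi[2]:roi[3]]=1
    m&=(P[...,2]>lo)&(P[...,2]<hi);Q=P[m];r=cv2.minAreaRect(Q[:,:2].astype(np.float32)*1000);print(len(Q),np.round(Q.mean(0),4),r)
rect(P,.040,.056,(178,242,240,305))
rect(P,.057,.08,(178,242,330,390))
rect(S,.057,.08,(255,320,235,305))
rect(S,.036,.08,(255,320,235,300))
d=cv2.imread("pics/top0.png")[170:245,310:395];e=cv2.imread("pics/side0.png")[240:335,215:315]
cv2.imwrite("pics/c1.png",np.hstack([cv2.resize(d,(400,400*75//85)),cv2.resize(e,(371,352))]))
np.set_printoptions(linewidth=250)
print((P[195:225:3,335:390:3,2]*1000).round(0))
```

```text
((527.55859375, 48.892417907714844), (325.5896911621094, 120.3396987915039), 89.51190948486328) [[ 466.00412 -113.38396]
 [ 586.3395  -114.40909]
 [ 589.11304  211.1688 ]
 [ 468.7777   212.19392]]
z shelf 0.0014445431354966898
360 [0.5412 0.1165 0.0485] ((541.6559448242188, 116.70686340332031), (61.88761520385742, 63.81538009643555), 83.09071350097656)
165 [ 0.5214 -0.0465  0.0637] ((521.5917358398438, -47.33671569824219), (12.757369041442871, 45.1497917175293), 83.88301086425781)
204 [ 0.5228 -0.0494  0.0626] ((523.7686157226562, -48.366607666015625), (13.329381942749023, 45.96437454223633), 83.07593536376953)
463 [ 0.5307 -0.0506  0.0531] ((539.2346801757812, -48.10236358642578), (76.9035415649414, 17.340776443481445), 0.4202548563480377)
[[15. 15. 15. 33. 32. 35. 32. 31. 33. 31. 19. 19. 19. 19. 22. 17. 21.  1.  1.]
 [23. 22. 20. 32. 31. 34. 31. 33. 31. 33. 14. 16. 11. 17. 12. 10. 15.  2.  2.]
 [20. 14. 13. 31. 33. 33. 33. 62. 65. 62. 20. 24. 21. 20. 21. 21. 20. -1.  6.]
 [19. 17. 17. 31. 33. 34. 38. 67. 64. 12. 16. 14. 14. 11. 12. 15. 15. -2.  0.]
 [18. 18. 17. 33. 33. 32. 39. 63. 63. 15. 14. 15. 14. 13. 12. 11. 13.  1. nan]
 [19. 19. 17. 36. 31. 33. 40. 64. 65. 13. 11. 14.  9. 14. 12. 15. 16.  2.  1.]
 [16. 19. 17. 33. 35. 30. 46. 62. 64. 14. 13. 15. 11. 12. 14. 14. 11.  0. -1.]
 [18. 19. 19. 34. 33. 32. 44. 63. 64. 15. 13. 11. 13. 13. 11. 14. 12.  0.  3.]
 [21. 18. 21. 32. 33. 34. 49. 64. 63. 16. 14. 13. 12. 14. 14. 13. 10. -2.  1.]
 [20. 20. 20. 36. 32. 33. 48. 63. 63. 12. 15. 15. 15. 12. 16. 12.  3.  0.  4.]]
```

View pics/c1.png

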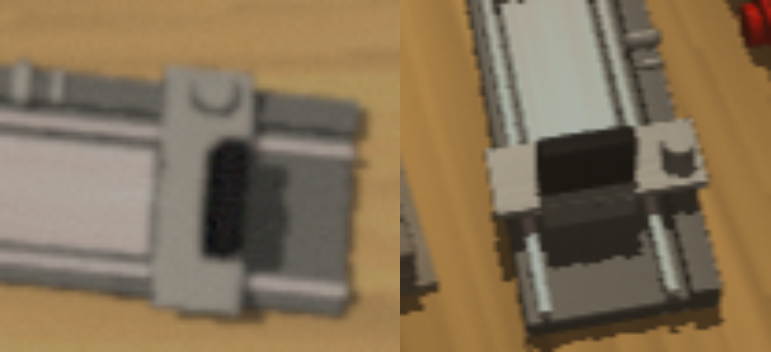

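The close crop confirms the black tab, the housing on the detent side and the two rail bumps. From the measurements:
- The magazine centre is (0.542, 0.117) and the tab centre (0.523, −0.048), so the push axis is at about 83.4°.
- The joint is at about 0.018, within its 0 to 0.020 start range.
- Sizes and heights match those given (62 × 64 mm, 45 × 13 mm, 48 and 63 mm).

Next I work out the approach, with the tool's x axis along the push and the fingers shut.

```bash
cat >> h.py <<'E'
from scipy.spatial.transform import Rotation as R
M=np.array([.5417,.1167,0]);T=np.array([.5227,-.0478,0]);u=(T-M);u/=-np.linalg.norm(u)
G=np.stack([u,np.cross([0,0,-1],u),[0,0,-1]],1)   # tool x along push, z down
def goto(p,rot=G):
    o=manip.get_obs();A=np.array(o["tcp_rot"])
    print("t",round(o["time"],2),"dp cm",(A.T@(np.array(p)-o["tool_pos"])*100).round(2),"rot",R.from_matrix(A.T@rot).as_rotvec(degrees=True).round(2))
def xd():
    o=manip.get_obs();d=np.array(o["tool_pos"])-M;return o["time"],d[:2]@u[:2]*1000,d[0]*-u[1]*1000+d[1]*u[0]*1000,d[2]*1000,o["contact_force"],o["width"]
E
python3 - <<'E'
from h import *
goto([.45,.35,.25]);goto(M-.215*u+[0,0,.2]);print(M-.215*u)
P=np.load("top.npy");print("box",np.nanmax(P[110:225,0:60,2]),P[165,20])
E
```

```text
t 0.1 dp cm [-30.57 -16.82   0.56] rot [-0.12  0.09 76.89]
t 0.1 dp cm [-51.94 -56.62   5.66] rot [-0.12  0.09 76.89]
[ 0.51703118 -0.09688008  0.        ]
box 0.11375169590635703 [0.61078773 0.57000216 0.10144586]
```

Emit:
move_arm(
  dp=[
    [-30.6, -16.8, 0.5],
    [-30.6, -16.8, 0.5],
    [-30.6, -16.8, 0.5],
    [-30.6, -16.8, 0.5],
    [-30.6, -16.8, 0.5],
  ],
  rotation=[
    [0, 0, 77],
    [0, 0, 77],
    [0, 0, 77],
    [0, 0, 77],
    [0, 0, 77],
  ],
  fingers=1,
  force=40,
)

```text
time: 0.52
tool_pos: [0.358, 0.4541, 0.253]
tcp_rot: [[-0.561, 0.828, -0.0], [0.828, 0.561, -0.001], [-0.0, -0.001, -1.0]]
contact_force: [0.8, 0.1, 0.1]
width: 0.0255
```

```bash
python3 -c "
from h import *
print(manip.get_obs()['tool_pos']);goto([.45,.35,.25]);goto([.5,.12,.22]);goto(M-.215*u+[0,0,.2])"
```

```text
[0.35799384 0.45414757 0.25295692]
t 0.52 dp cm [-13.78   1.77   0.3 ] rot [-4.000e-02  3.000e-02  4.074e+01]
t 0.52 dp cm [-35.62  -7.01   3.31] rot [-4.000e-02  3.000e-02  4.074e+01]
t 0.52 dp cm [-54.53 -17.77   5.33] rot [-4.000e-02  3.000e-02  4.074e+01]
```

Emit:
move_arm(
  dp=[
    [-35, -7, 3],
    [-35, -7, 3],
    [-35, -7, 3],
    [-35, -7, 3],
    [-35, -7, 3],
  ],
  rotation=[
    [0, 0, 40],
    [0, 0, 40],
    [0, 0, 40],
    [0, 0, 40],
    [0, 0, 40],
  ],
)

```text
time: 0.93
tool_pos: [0.4391, 0.2632, 0.2356]
tcp_rot: [[0.029, 1.0, -0.0], [1.0, -0.029, -0.0], [-0.0, -0.0, -1.0]]
contact_force: [0.1, -0.1, 0.4]
width: -0.0001
```

```bash
python3 -c "
from h import *
print(manip.get_obs()['tool_pos']);goto(M-.215*u+[0,0,.2])"
```

```text
[0.43905424 0.26322047 0.23558043]
t 0.93 dp cm [-35.77   8.83   3.56] rot [-0.03  0.01  4.94]
```

Emit:
move_arm(
  dp=[
    [-35.8, 8.8, 3.5],
    [-35.8, 8.8, 3.5],
    [-35.8, 8.8, 3.5],
    [-35.8, 8.8, 3.5],
    [-35.8, 8.8, 3.5],
  ],
  rotation=[
    [0, 0, 4],
    [0, 0, 4],
    [0, 0, 4],
    [0, 0, 4],
    [0, 0, 4],
  ],
)

```text
time: 1.35
tool_pos: [0.4836, 0.0609, 0.2158]
tcp_rot: [[0.092, 0.996, -0.001], [0.996, -0.092, 0.0], [-0.0, -0.001, -1.0]]
contact_force: [0.7, 0.7, 0.3]
width: 0.0
```

```bash
python3 -c "
from h import *
print(manip.get_obs()['tool_pos']);goto(M-.215*u+[0,0,.15])"
```

```text
[0.48359428 0.06092709 0.21584316]
t 1.35 dp cm [-15.41   4.79   6.58] rot [-0.03  0.    1.31]
```

Emit:
move_arm(
  dp=[
    [-15.4, 4.8, 6.6],
    [-15.4, 4.8, 6.6],
    [-15.4, 4.8, 6.6],
    [-15.4, 4.8, 6.6],
    [-15.4, 4.8, 6.6],
  ],
  rotation=[
    [0, 0, 1.3],
    [0, 0, 1.3],
    [0, 0, 1.3],
    [0, 0, 1.3],
    [0, 0, 1.3],
  ],
)

```text
time: 1.77
tool_pos: [0.5162, -0.1039, 0.1482]
tcp_rot: [[0.126, 0.992, -0.002], [0.992, -0.126, -0.006], [-0.006, -0.002, -1.0]]
contact_force: [-0.1, -0.7, -0.2]
width: -0.0001
```

Emit:
move_arm(
  dp=[
    [0, 0, 0],
    [0, 0, 0],
  ],
  rotation=[
    [0, 0, 0],
    [0, 0, 0],
  ],
)

```text
time: 1.93
tool_pos: [0.5169, -0.0947, 0.1497]
tcp_rot: [[0.116, 0.993, -0.002], [0.993, -0.116, 0.001], [0.001, -0.002, -1.0]]
contact_force: [-0.2, 1.2, 0.7]
width: 0.0001
```

Run:
```python
from h import *
print(xd());goto(M-.215*u+[0,0,.065])
d=get_image("side");P=pts(d);cv2.imwrite("pics/s1.png",cv2.resize(d["img"][120:384,150:400],(750,792))[:600])
p=np.array(manip.get_obs()["tool_pos"])
Q=P[np.isfinite(P[...,2])];Q=Q[np.linalg.norm(Q[:,:2]-p[:2],axis=1)<.05]
Q=Q[Q[:,2]>.085]
for z in np.arange(.085,.25,.005):
    s=Q[(Q[:,2]>=z)&(Q[:,2]<z+.005)]
    if len(s): a=(s-p)[:,:2]@G[:2,:2];print(round(z,3),len(s),(a.min(0)*1000).round(),(a.max(0)*1000).round())
```

```text
(1.9333, np.float64(-212.82488165745983), np.float64(0.3534041561652188), np.float64(149.7498590840729), array([-0.2078368 ,  1.20529075,  0.68304646]), 0.00011404881657813148)
t 1.93 dp cm [-0.22  0.05  8.47] rot [-0.09 -0.05 -0.08]
0.125 4 [-12.  -5.] [-9. -1.]
0.13 25 [-13. -11.] [-7. 11.]
0.135 32 [-13. -13.] [ 1. 14.]
0.14 38 [-13. -13.] [ 1. 14.]
0.145 36 [-13. -13.] [ 2. 14.]
0.15 35 [-14. -13.] [-5. 14.]
0.155 29 [-14. -13.] [-6. 13.]
0.16 33 [-13. -12.] [6. 6.]
0.165 35 [-15. -18.] [ 5. 19.]
0.17 91 [-17. -30.] [ 6. 35.]
0.175 124 [-16. -34.] [ 6. 36.]
0.18 203 [-15. -37.] [ 8. 40.]
0.185 90 [-15. -43.] [10. 48.]
0.19 103 [-20. -45.] [ 9. 47.]
0.195 144 [-20. -47.] [10. 47.]
0.2 113 [-20. -48.] [ 1. 47.]
0.205 103 [-19. -48.] [-5. 48.]
0.21 168 [-19. -48.] [10. 49.]
0.215 98 [-21. -49.] [-5. 49.]
0.22 126 [-22. -50.] [ 3. 49.]
0.225 146 [-22. -49.] [ 3. 50.]
0.23 100 [-22. -42.] [ 4. 43.]
0.235 64 [-14. -41.] [ 6. 42.]
0.24 43 [-14. -39.] [ 6. 40.]
0.245 21 [-13. -37.] [  5. -31.]
```

View pics/s1.png

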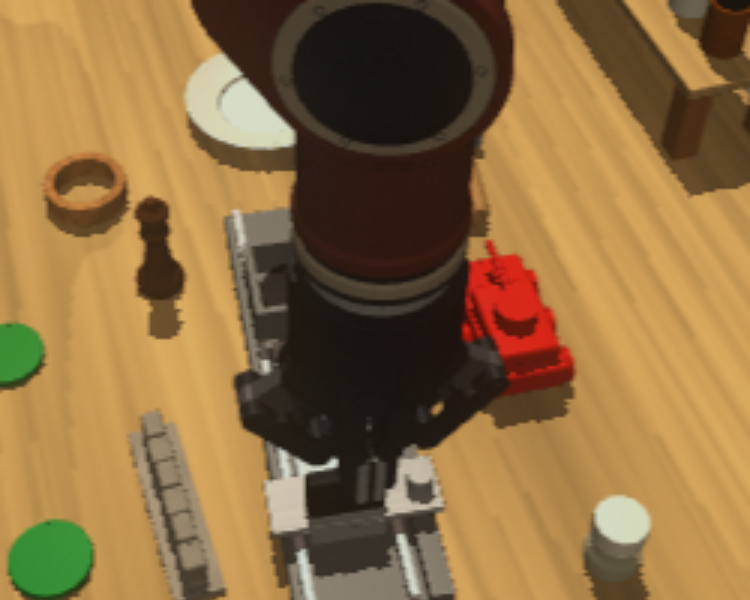

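The shut fingertips are 25 mm below the TCP, as specified, and centred behind the tab at crop pixel (370,490). The way down behind it is clear, so I descend.

Emit:
move_arm(
  dp=[
    [-0.3, 0, 3],
    [-0.3, 0, 6],
    [-0.3, 0, 8],
    [-0.3, 0, 8.5],
    [-0.3, 0, 8.5],
  ],
  rotation=[
    [0, 0, 0],
    [0, 0, 0],
    [0, 0, 0],
    [0, 0, 0],
    [0, 0, 0],
  ],
)

```text
time: 2.4
tool_pos: [0.5165, -0.0956, 0.0645]
tcp_rot: [[0.112, 0.994, -0.002], [0.994, -0.112, 0.002], [0.001, -0.003, -1.0]]
contact_force: [0.3, 0.3, 0.1]
width: -0.0001
```

Emit:
move_arm(
  dp=[
    [0.5, 0, 0],
    [1, 0, 0],
    [1.5, 0, 0],
    [2, 0, 0],
    [2.3, 0, 0],
  ],
  rotation=[
    [0, 0, 0],
    [0, 0, 0],
    [0, 0, 0],
    [0, 0, 0],
    [0, 0, 0],
  ],
)

```text
time: 2.82
tool_pos: [0.5202, -0.0738, 0.066]
tcp_rot: [[0.114, 0.994, 0.001], [0.994, -0.114, 0.001], [0.001, 0.001, -1.0]]
contact_force: [-0.4, 0.7, 0.4]
width: 0.0002
```

```bash
python3 -c "
from h import *
print(xd());goto(M-.183*u+[0,0,.065])"
```

```text
(2.8167, np.float64(-191.69281648093911), np.float64(-0.5317029633056869), np.float64(65.95573700176512), array([-0.42472701,  0.73802009,  0.39907623]), 0.00024408809735418472)
t 2.82 dp cm [ 0.87 -0.05  0.1 ] rot [ 0.08 -0.04  0.07]
```

Emit:
move_arm(
  dp=[
    [0.4, 0, 0],
    [0.8, 0, 0],
    [1.2, 0, 0],
    [1.5, 0, 0],
    [1.8, 0, 0],
  ],
  rotation=[
    [0, 0, 0],
    [0, 0, 0],
    [0, 0, 0],
    [0, 0, 0],
    [0, 0, 0],
  ],
)

```text
time: 3.23
tool_pos: [0.5217, -0.058, 0.0653]
tcp_rot: [[0.116, 0.993, 0.0], [0.993, -0.116, -0.001], [-0.001, 0.0, -1.0]]
contact_force: [-0.2, -2.2, 1.5]
width: -0.0
```

Emit:
move_arm(
  dp=[
    [0.5, 0, 0],
    [1, 0, 0],
    [1.5, 0, 0],
    [2, 0, 0],
    [2.5, 0, 0],
  ],
  rotation=[
    [0, 0, 0],
    [0, 0, 0],
    [0, 0, 0],
    [0, 0, 0],
    [0, 0, 0],
  ],
)

```text
time: 3.65
tool_pos: [0.5247, -0.0322, 0.0653]
tcp_rot: [[0.115, 0.993, 0.0], [0.993, -0.115, -0.0], [-0.0, 0.0, -1.0]]
contact_force: [-1.1, -3.3, 1.7]
width: -0.0001
```

Run:
```python
from h import *
print(xd())
d=get_image("side");P=pts(d);t=get_image("top");T=pts(t)
cv2.imwrite("pics/s2.png",np.hstack([cv2.resize(d["img"][170:330,190:330],(420,480)),cv2.resize(t["img"][165:250,215:395],None,fx=2,fy=2)[:170].repeat(1,0) if 0 else cv2.resize(t["img"][165:250,215:395],(380,480))]))
print(xd())
```

```text
(3.65, np.float64(-149.88408244507383), np.float64(-0.23983522646546973), np.float64(65.27682962343766), array([-1.11818611, -3.29235697,  1.67308898]), -8.600751746693037e-05)
(3.75, np.float64(-148.19224951463806), np.float64(-0.1450636841442723), np.float64(65.087067618363), array([-0.11097467,  0.04143541, -1.25435504]), -6.338868795981406e-05)
```

View pics/s2.png

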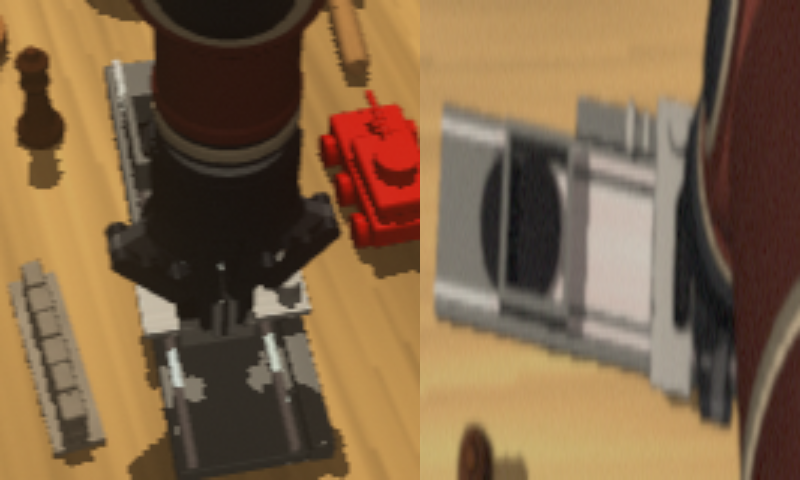

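The slider is moving and the black base is starting to emerge under the magazine at crop (500,225). I measure the slider's joint value by comparing the carriage's front edge now with where it was at the start.

```bash
cat >> h.py <<'E'
def slider(P):
    d=P-M;a=d[...,:2]@u[:2]*1000;b=(-d[...,0]*u[1]+d[...,1]*u[0])*1000
    out=[]
    for lo,hi in((-36,-27),(27,36)):   # carriage front edge, beside the tab, z~32
        m=(P[...,2]>.027)&(P[...,2]<.040)&(b>lo)&(b<hi)&(a<-55)&(a>-200)
        s=a[m];out.append((m.sum(),np.percentile(s,[90,97]).round(1)) if m.sum() else None)
    return out
E
python3 - <<'E'
from h import *
print("start",slider(np.load("top.npy")),slider(np.load("side.npy")))
t=get_image("top");d=get_image("side");print(slider(pts(t)),slider(pts(d)),xd())
for Q in(np.load("top.npy"),pts(t)):
    dd=Q-M;a=dd[...,:2]@u[:2]*1000;b=(-dd[...,0]*u[1]+dd[...,1]*u[0])*1000
    for lo,hi in((-36,-27),(27,36)):
        m=(b>lo)&(b<hi)&(a<-50)&(a>-180)
        h,_=np.histogram(a[m&(Q[...,2]>.026)&(Q[...,2]<.042)],bins=np.arange(-180,-50,4));print(h)
E
```

```text
start [(np.int64(86), array([-145.5, -142.1])), (np.int64(90), array([-144.1, -142.3]))] [(np.int64(92), array([-146. , -143.4])), (np.int64(105), array([-146.2, -141.8]))]
[(np.int64(59), array([-108.9, -107.2])), (np.int64(85), array([-110., -108.]))] [(np.int64(57), array([-125.5, -124.1])), (np.int64(69), array([-120.2, -117.1]))] (3.85, np.float64(-148.6647818856334), np.float64(0.1933920194411023), np.float64(64.93700627094158), array([ 0.33853844, -0.42460174, -1.1738581 ]), -1.0240837502486417e-05)
[ 4 10  7  8 10 10 10 12  7  8  0  0  0  0  0  0  0  0  0  0  0  0  0  0
  0  0  0  0  0  0  0  0]
[ 4  9 11 10 10  8  8 12 11  7  0  0  0  0  0  0  0  0  0  0  0  0  0  0
  0  0  0  0  0  0  0  0]
[ 0  0  0  0  0  0  0  0  0  0  0  1  9  8  9 10 10  8  4  0  0  0  0  0
  0  0  0  0  0  0  0  0]
[ 0  0  0  0  0  0  0  0  0  8  8  9 10  9  8  8 10 12  3  0  0  0  0  0
  0  0  0  0  0  0  0  0]
```

The carriage has moved about 34.5 mm, so the joint is at about 0.053 with the TCP at −148.6. That puts the bump foot near TCP −128.5, the crest near −122.5 and the notch near −116.5. I go on slowly.

Emit:
move_arm(
  dp=[
    [0.4, 0, 0],
    [0.8, 0, 0],
    [1.2, 0, 0],
    [1.6, 0, 0],
    [1.9, 0, 0],
  ],
  rotation=[
    [0, 0, 0],
    [0, 0, 0],
    [0, 0, 0],
    [0, 0, 0],
    [0, 0, 0],
  ],
)

```text
time: 4.27
tool_pos: [0.5266, -0.0131, 0.065]
tcp_rot: [[0.115, 0.993, -0.001], [0.993, -0.115, 0.0], [-0.0, -0.001, -1.0]]
contact_force: [-0.3, -2.2, -0.6]
width: 0.0002
```

```bash
python3 -c "
from h import *
print(xd());goto(M-.1165*u+[0,0,.065])"
```

```text
(4.2667, np.float64(-130.7045074811844), np.float64(0.08165955891717402), np.float64(65.01729833651075), array([-0.28327174, -2.19620115, -0.62172804]), 0.00015494080152172738)
t 4.27 dp cm [1.42 0.01 0.  ] rot [-0.03  0.   -0.01]
```

Emit:
move_arm(
  dp=[
    [0.1, 0, 0],
    [0.2, 0, 0],
    [0.3, 0, 0],
  ],
  rotation=[
    [0, 0, 0],
    [0, 0, 0],
    [0, 0, 0],
  ],
)

```text
time: 4.52
tool_pos: [0.5269, -0.0104, 0.0651]
tcp_rot: [[0.115, 0.993, -0.001], [0.993, -0.115, 0.0], [0.0, -0.001, -1.0]]
contact_force: [0.9, -1.5, -1.0]
width: 0.0002
```

```bash
python3 -c "
from h import *
print(xd());goto(M-.1165*u+[0,0,.065])"
```

```text
(4.5167, np.float64(-127.9654189501685), np.float64(0.09099898620269897), np.float64(65.0665091309985), array([ 0.8584938 , -1.52770386, -1.0422524 ]), 0.00021658554260093064)
t 4.52 dp cm [1.15 0.01 0.01] rot [-0.03 -0.   -0.02]
```

Emit:
move_arm(
  dp=[
    [0.1, 0, 0],
    [0.2, 0, 0],
  ],
  rotation=[
    [0, 0, 0],
    [0, 0, 0],
  ],
)

```text
time: 4.68
tool_pos: [0.527, -0.0098, 0.0651]
tcp_rot: [[0.116, 0.993, -0.001], [0.993, -0.116, -0.002], [-0.002, -0.0, -1.0]]
contact_force: [-0.4, -5.0, -1.6]
width: -0.0002
```

Emit:
move_arm(
  dp=[
    [0.1, 0, 0],
    [0.2, 0, 0],
  ],
  rotation=[
    [0, 0, 0],
    [0, 0, 0],
  ],
)

```text
time: 4.85
tool_pos: [0.527, -0.0094, 0.0652]
tcp_rot: [[0.117, 0.993, -0.001], [0.993, -0.117, -0.003], [-0.004, -0.0, -1.0]]
contact_force: [-1.6, -7.7, -1.3]
width: -0.0002
```

Emit:
move_arm(
  dp=[
    [0.1, 0, 0],
  ],
  rotation=[
    [0, 0, 0],
  ],
)

```text
time: 4.93
tool_pos: [0.527, -0.0091, 0.0652]
tcp_rot: [[0.118, 0.993, -0.001], [0.993, -0.118, -0.004], [-0.004, -0.0, -1.0]]
contact_force: [-2.1, -7.2, -1.8]
width: -0.0002
```

```bash
python3 -c "
from h import *
print(xd());print(slider(pts(get_image('top'))),xd())"
```

```text
(4.9333, np.float64(-126.62417662625111), np.float64(0.12323731045481523), np.float64(65.19295666112329), array([-2.06020131, -7.21408177, -1.77552003]), -0.00023019131785395833)
[(np.int64(49), array([-87.3, -85.8])), (np.int64(91), array([-89. , -86.9]))] (4.9833, np.float64(-126.19066581603613), np.float64(0.1353784366819788), np.float64(65.14733914681155), array([-1.6737389 , -6.01287478, -1.14104226]), 1.173856555741637e-05)
```

Emit:
move_arm(
  dp=[
    [0.1, 0, 0],
    [0.2, 0, 0],
  ],
  rotation=[
    [0, 0, 0],
    [0, 0, 0],
  ],
)

```text
time: 5.15
tool_pos: [0.5275, -0.0057, 0.0651]
tcp_rot: [[0.118, 0.993, -0.001], [0.993, -0.118, -0.002], [-0.002, -0.0, -1.0]]
contact_force: [-1.2, -3.2, -1.8]
width: 0.0001
```

```bash
python3 -c "
from h import *
print(xd())"
```

```text
(5.15, np.float64(-123.24792387556765), np.float64(0.10811760542990356), np.float64(65.14652298815462), array([-1.21167107, -3.18908059, -1.83709097]), 0.000139286491507236)
```

Emit:
move_arm(
  dp=[
    [0.1, 0, 0],
    [0.1, 0, 0],
  ],
  rotation=[
    [0, 0, 0],
    [0, 0, 0],
  ],
)

```text
time: 5.32
tool_pos: [0.5283, -0.0014, 0.0653]
tcp_rot: [[0.115, 0.993, 0.0], [0.993, -0.115, 0.002], [0.002, 0.0, -1.0]]
contact_force: [1.1, -0.1, -0.2]
width: 0.0
```

```bash
python3 -c "
from h import *
print(xd())"
```

```text
(5.3167, np.float64(-118.825396973449), np.float64(-0.25247071785077146), np.float64(65.25678245811744), array([ 1.07050531, -0.09029311, -0.24357329]), 3.9103451790803744e-05)
```

The force rose to about 8 N and then fell to zero, so the ball has passed the crest. I check the slider before backing off.

```bash
python3 -c "
from h import *
print(slider(pts(get_image('top'))),xd())"
```

```text
[(np.int64(51), array([-77.7, -76.3])), (np.int64(90), array([-80.8, -77.3]))] (5.3667, np.float64(-118.45172634574006), np.float64(-0.4600521499308545), np.float64(65.33041162583034), array([-0.91074833,  0.06391712, -0.0027884 ]), -0.0001684790072241066)
```

The carriage front has moved about 65.5 mm in total, which puts the joint at about 0.084, in the notch. I back off and go up.

Emit:
move_arm(
  dp=[
    [-0.5, 0, 0],
    [-1.5, 0, 0],
    [-3, 0, 0],
    [-4, 0, 0],
    [-4, 0, 0],
  ],
  rotation=[
    [0, 0, 0],
    [0, 0, 0],
    [0, 0, 0],
    [0, 0, 0],
    [0, 0, 0],
  ],
)

```text
time: 5.78
tool_pos: [0.5231, -0.0464, 0.0655]
tcp_rot: [[0.121, 0.993, 0.001], [0.993, -0.121, -0.002], [-0.002, 0.001, -1.0]]
contact_force: [-1.0, -0.8, -0.3]
width: 0.0002
```

Emit:
move_arm(
  dp=[
    [0, 0, -3],
    [0, 0, -7],
    [0, 0, -11],
    [-3, 0, -14],
    [-6, 0, -16],
  ],
  rotation=[
    [0, 0, 0],
    [0, 0, 0],
    [0, 0, 0],
    [0, 0, 0],
    [0, 0, 0],
  ],
)

```text
time: 6.2
tool_pos: [0.5182, -0.1002, 0.2285]
tcp_rot: [[0.109, 0.994, 0.005], [0.994, -0.109, 0.001], [0.002, 0.005, -1.0]]
contact_force: [1.0, -1.6, -0.6]
width: 0.0004
```

Emit:
move_arm(
  dp=[
    [-4, 0, 0],
    [-8, 0, 0],
    [-11, 0, 0],
    [-12, 0, 0],
    [-12, 0, 0],
  ],
  rotation=[
    [0, 0, 0],
    [0, 0, 0],
    [0, 0, 0],
    [0, 0, 0],
    [0, 0, 0],
  ],
)

```text
time: 6.62
tool_pos: [0.5014, -0.2249, 0.2254]
tcp_rot: [[0.122, 0.993, -0.0], [0.993, -0.122, -0.002], [-0.002, 0.0, -1.0]]
contact_force: [-0.6, 0.6, 0.6]
width: -0.0001
```

Run:
```python
from h import *
t=get_image("top");d=get_image("side");T=pts(t);S=pts(d);print(slider(T),slider(S),xd())
dd=T-M;a=dd[...,:2]@u[:2]*1000;b=(-dd[...,0]*u[1]+dd[...,1]*u[0])*1000
m=(T[...,2]>.057)&(T[...,2]<.07)&(abs(b)<26)&(a<-60)&(a>-180);print("tab centre x_d (home -99)",m.sum(),a[m].mean(),"range",np.percentile(a[m],[3,97]) if m.sum() else 0)
k=(t["img"].max(-1)<70)&(a>32)&(a<95)&(abs(b)<30);print("base",k.sum(),a[k].min(),a[k].max(),b[k].mean(),"z",np.median(T[k][:,2]))
cv2.imwrite("pics/s3.png",np.hstack([cv2.resize(t["img"][110:320,130:400],(440,342)),cv2.resize(d["img"][160:340,130:320],(361,342))]))
```

```text
[(np.int64(82), array([-78.2, -76.2])), (np.int64(88), array([-79. , -75.7]))] [None, (np.int64(84), array([-79.9, -77.3]))] (6.7167, np.float64(-338.4946996276654), np.float64(-0.11224007031155736), np.float64(224.81397019776378), array([0.87161711, 0.19734257, 0.49419138]), 0.00014247356190661328)
tab centre x_d (home -99) 161 -98.88002970900286 range [-104.60668993  -93.41809178]
base 489 36.349320312929365 83.68346684829247 0.43924832049201645 z 0.019221647732967417
```

View pics/s3.png

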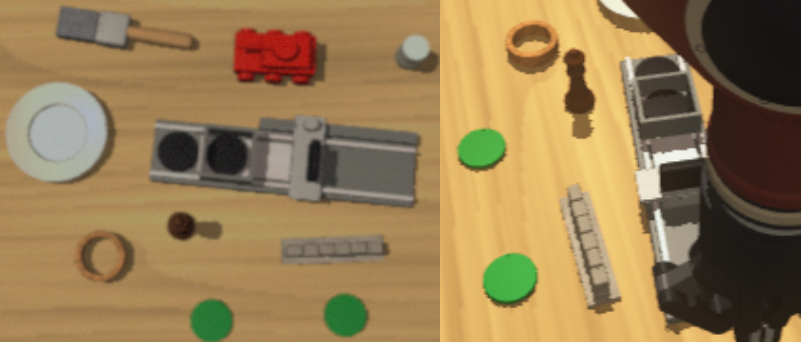

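The tab centre is at −98.9 mm, against −99 for home. The base lies flat on the apron at crop (178,150), with its centre at about 60 mm and its top at about 19 mm. The other bases are still in the magazine, the bystanders are unmoved, and the arm is clear.

```bash
python3 -c "
from station import manip
print(manip.job_done())"
```

```text
the job is handed in; nothing more can be done
None
```

I dispensed one base. With the fingers shut, I pushed the thumb tab until the force rose to about 8 N at the low bump and then fell to zero as the slider drew into the notch. I then backed off, moved clear and handed the job in at about 6.7 s.

**Last checks:**
- **Slider:** the tab centre is at −98.9 mm, where the notch position is −99 mm, so the joint is at about 0.085. The carriage's front edge read slightly lower, at about 0.084, which is within the measurement error.
- **Base:** it lies flat on the apron, centred about 60 mm along the push direction, with its top at about 19 mm (18 mm expected).
- **Rest of the scene:** in the last picture there are still bases in the magazine, though I did not count them. The bystanders and green discs look unmoved.

No check failed. In the last side view the arm hid part of the slider, so the slider and base readings come mainly from the top camera.

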